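Pull the strap gauge to the arrow

TASK

Do the morning check of the spring pull gauge: draw its T-grip straight out until the black drag marker that it pushes along the scale stands level with the tip of the steel arrow clip, hold it there for a good second, then ease the grip all the way home without letting it snap back. The drag marker must be left level with the arrow; if you find it standing farther out than the arrow, first slide it back in. Do not shift the arrow clip or disturb the other things on the bench.

Things in the scene. Friction and masses are not known exactly. Their poses are not given: they have to be found in the camera images.
- gauge: fixed bench pull gauge. Origin on the table straight below the grip point's home; +x points to its spring housing (away from the robot, within 16 degrees), +y left, z up; pulling is along -x. Housing: grey box 60 mm wide, 76 mm high, from x=45 to 225 mm. Scale rail: 30 mm wide along y=-85 mm, x=-225 to 35 mm, top 18 mm high, ticks every 10 mm. Base plate 6 mm thick
- bar_mid (a point): middle of the underside of the light bar that crosses 143 mm above the table over the home grip: x=-14 to +38 mm of the gauge, y=+-230 mm, 32 mm thick, on 30 mm square posts at y=+-200 mm. At home the grip is reached only with the tool tilted some 40 degrees, leaning back towards the robot. Axes as the gauge's
- puller (a joint): travel of the sprung T-grip, m: 0 home, grows as drawn out, stop at 0.15. The spring pulls back with about 2 N at home to 8 N at 0.1 m
- grip (a point): grip point on the T-grip's stem, 45 mm high; moves with it. The stem is a flat bar 14 mm wide (y), 30 to 56 mm above the table, free from the housing to a crossbar that lies 30 to 42 mm in front of this point (towards the robot), y=+30 to -95 mm of the gauge, 30 to 48 mm high. Close the fingers along y on the stem, behind the crossbar. Axes as the gauge's
- push_edge (a point): point on the front face of the crossbar at the scale (42 mm in front of the grip point, y=-85 mm), which meets the drag marker's back face
- marker (a joint): place of the drag marker along the scale, m: 0 just in front of the crossbar at home, grows outwards (towards the robot); it stays where it is left (friction about 1.2 N). The crossbar's travel equals this value when it touches the marker
- marker_mid (a point): middle of the drag marker: a black upright tab 10 mm thick (x), 22 mm wide (y), top 61 mm above the table, on the scale rail at y=-85 mm; this point is 45 mm high, in the middle of the thickness. Can be pushed or pinched from above
- arrow (a joint): place of the arrow clip along the scale, m, counted as the marker's: equal values are level. Stiff; not to be moved
- arrow_tip (a point): tip of the arrow clip: a steel clip 26 mm wide on the outer (-y) side of the scale rail, with a flat point towards the rail at y=-96 mm, 23 mm high. Axes as the gauge's
- tape_roll: bystander: brown tape roll lying flat, 104 mm across, 48 mm high; origin at the centre of its underside
- tape_gun: bystander: hand tape dispenser lying on its side, about 270 x 100 mm, 50 mm high; origin at the centre of its underside
- cutter: bystander: safety cutter lying flat, about 155 x 45 mm, 14 mm high; origin at the centre of its underside
- scanner: bystander: barcode scanner lying down, about 190 x 65 mm, 45 mm high; origin at the centre of its underside
- pen_cup: bystander: clear cup, 72 mm across, 95 mm high; origin at the centre of its underside
- pen: bystander: marker pen lying flat beside the gauge, 145 mm long, 15 mm high; origin at the centre of its underside
- parcel: bystander: closed carton, 160 x 120 x 70 mm high; origin at the centre of its underside

How it is judged:
By the outcome, as a careful person would: the job done as asked, in the order asked, and still so for the second after the job is handed in, with the robot touching nothing.
It also fails if it takes over 64 s, if anything falls off the work surface, if the arm or the gripper's body presses on something with over 40 N, if the wrist force passes 120 N, or if a joint passes its speed limit or range.

ROBOT

A 6-joint arm with a two-finger parallel gripper is mounted at the origin on the work surface. World frame = base frame: x ahead of the robot, y to its left, z up, the work surface at z = 0. Lengths are in m, angles in rad, forces in N, time in s.
With the tool pointing down it reaches from about 0.3 to 0.775 m from the base axis. Payload 14.6 kg.
Tool frame: the origin (TCP) lies at the very end of the fingers, on their centre line; the grasp point (between the pads) lies 19 mm behind it; z points along the fingers, y is the line along which they close (so a half turn about z gives the same grasp; the last joint's range is limited). The gripper opens to 94 mm and grips with 3 to 60 N. Pads are 16 mm wide; open, the fingers measure 119 mm over their backs; the gripper's body (75 mm by 177 mm) begins 78 mm behind the grasp point.
Start: joints at [1.068, 0.3, 1.521, -0, 1.321, -0.067], TCP at [0.232, 0.499, 0.205] pointing down, gripper open.
Joint ranges: [-3.03, 3.03], [-0.79, 2.21], [0.23, 2.52], [-1.04, 4.18], [0, 3.07], [-2.55, 2.55]. Speed limits (rad/s): [2.22, 2.22, 2.57, 3.14, 3.14, 3.14].

INTERFACE

Orientations are given as [roll, pitch, yaw] about the fixed x, y, z axes, in that order (R = Rz(yaw) Ry(pitch) Rx(roll)).
In Python, from station import ctrl gives the robot as it stands. The module is installed in compiled form; this text tells all that it offers.
- The arm moves only by the tool step_arm, never from a script. Its argument "deltas" is a list of rows, each an object with "dp": the shift along the tool's x, y, z scaled (see below), a list of three; "twist": the turn about the tool's z scaled (see below). In form: [{"dp": [tx, ty, tz], "twist": twist}, ...]. A call has 1 to 12 rows; each row shifts and turns the commanded pose from where the row before left it, along the tool's axes as they then stand; what a row does not reach is not made up. The controller multiplies each number of a shift by 0.04 m and each number of a turn by 4 degrees. A row lasts 1/10 s, in which the tool goes at most 50 mm and 8.59 degrees, less where a joint would pass 70% of its speed; a pose out of reach is approached as far as the arm can. A call with a number of a shift or a turn outside -1 to 1 is refused whole. A call with a gripper value outside its range is refused whole. "gripper" is the opening, from -1 (shut) to 1 (fully open), set as the call begins (left out, the last holds). The fingers move at their own pace and stop on an object; "squeeze" is the grip in N (left out, the last holds). Time passes only in rows, so rows that do not move let the fingers close. It gives the time, the measured TCP pose, the force, the opening and the grip force at its end, in the units of the state.
- ctrl.get_obs(): the state, without advancing time (a new reading comes with each control period).
- ctrl.camera(name): name is "scene" or "side" or "wrist"; returns (picture, depth): 480x640x3 uint8, red, green, blue; 480x640 float32, m along the optical axis (not along the pixel's ray), 0 where there is no reading.
- ctrl.get_calibration(name): a dict with "fx", "fy", "cx", "cy" (pixels), "world_to_cam" (4x4, takes a point from world to camera coordinates); the wrist camera has in their place "hand_eye" (4x4, takes a point from camera to tool coordinates, whose origin is the TCP and whose axes are the flange's). Camera axes: x right, y down, z forward; pixel columns grow to the right and rows downward; lengths in m; the calibration is good to about 2 mm. The wrist camera is an equidistant fisheye: a pixel r from the principal point sees the ray r / f radians off the axis. A picture is of the moment at which its call begins: read the wrist's pose just before it. get_calibration takes no time and is no camera call.
- ctrl.hand_in(): hands the job in; it is judged then, once.
Trained networks look in the newest picture that a camera, given by its name, has taken for a name from the list of things; names that differ only in an ending like _2 or _b are one class to them, and where a whole thing is asked for, a point or a joint stands for the part that bears it (a point fixed in the world has none). Each returns a list of dicts, best first, with "conf" (0 to 1); they miss things now and then, are a little off and sometimes report something else, mostly with a low value. They report only what shows in the picture. A call takes as long as a camera call.
- ctrl.spot_in(camera, label): "rect" ([left, top, right, bottom] as shares, 0 to 1, of the picture: columns of its width, rows of its height, round what is visible of it).
- ctrl.cut_out(camera, label): "pixels" (480x640 bool, what is visible of it) and "rect" ([left, top, right, bottom] as shares, 0 to 1, of the picture: columns of its width, rows of its height, round what is visible of it).
The state is a dict: "time_s": time; "qpos": joint angles; "joint_vel": joint speeds; "tau": joint torques, N m; "ee_pos": TCP position; "eef_rot": TCP orientation; "force": force on the tool from outside, world axes, zero at the start; "moment": the same for the moment, N m; "grip_width": finger opening in m; "grip_force": force on a finger pad.
Only numpy, scipy, OpenCV 4.12 (cv2) and the standard library are available. Lean on these libraries where they do the work, as an engineer would, in place of code of your own. Each camera call takes 0.05 s, during which the arm holds its last target. There are 200 camera calls.

## Working session

There is one attempt and no reset: what is moved stays moved. The work goes in short steps, Python scripts to look and compute and a tool call to move; the robot and the scene stay as the last step left them, time stands still between calls to the robot, and variables do not carry over. Pictures are saved under pics/ and viewed, at most 10 in all, crops included, and the job is handed in when it is done.

Besides the shell and the picture viewer there is one more tool, called after "Request:" by a JSON object that holds its "api" and its "payload". step_arm: Moves the arm, as the interface text tells. Its arguments: {"type":"object","properties":{"deltas":{"type":"array"},"gripper":{"type":"number"},"squeeze":{"type":"number"}},"required":["deltas"]}

```bash
mkdir -p pics; ls
python3 - <<'E'
from station import ctrl
import cv2,numpy as np
o=ctrl.get_obs();print(o['time_s'],o['ee_pos'],o['eef_rot'],o['grip_width'])
for c in ("scene","side"):
    p,d=ctrl.camera(c);cv2.imwrite(f"pics/{c}.png",p[:,:,::-1]);np.save(f"pics/{c}d.npy",d)
    k=ctrl.get_calibration(c);print(k)
    for l in("gauge","marker","arrow","puller"):
        for r in ctrl.cut_out(c,l)[:1]:
            m=r["pixels"];v,u=np.nonzero(m&(d>0));z=d[v,u]
            P=np.c_[(u-k["cx"])/k["fx"]*z,(v-k["cy"])/k["fy"]*z,z,np.ones(len(z))]@np.linalg.inv(k["world_to_cam"]).T
            print(c,l,r["conf"],np.round(np.array(r["rect"])*[640,480,640,480]),len(z),np.round(np.median(P,0)[:3],3),np.round(P.min(0)[:3],3),np.round(P.max(0)[:3],3))
            np.save(f"pics/{c}_{l}.npy",P[:,:3])
print(ctrl.get_calibration("wrist"))
E
```

```text
pics
0.0 [0.23206376 0.4983773  0.20489983] [-3.14050351e+00 -5.76143414e-05  2.70579591e+00] 0.09449234017706888
{'fx': 447.7791590535828, 'fy': 447.7791590535828, 'cx': 323.79821536695755, 'cy': 239.79676226555034, 'world_to_cam': array([[ 0.99380552,  0.11068514, -0.00996928, -0.56266228],
       [ 0.0708687 , -0.7002859 , -0.71033604,  0.01186976],
       [-0.08560499,  0.70522937, -0.7037921 ,  1.18022591],
       [ 0.        ,  0.        ,  0.        ,  1.        ]])}
scene gauge 0.8 [266. 167. 469. 361.] 16442 [ 0.694 -0.111  0.018] [ 0.448 -0.281 -0.002] [0.904 0.208 0.179]
scene marker 0.61 [332. 282. 339. 304.] 117 [ 0.608 -0.139  0.041] [ 0.597 -0.15   0.004] [ 0.615 -0.095  0.065]
scene arrow 0.74 [303. 302. 312. 315.] 141 [ 0.551 -0.164  0.022] [ 0.538 -0.173  0.007] [ 0.563 -0.142  0.026]
scene puller 0.83 [346. 256. 364. 301.] 345 [ 0.644 -0.074  0.048] [ 0.632 -0.175 -0.002] [0.662 0.021 0.176]
{'fx': 439.3962458270272, 'fy': 439.3962458270272, 'cx': 322.8810408037482, 'cy': 245.99609651854166, 'world_to_cam': array([[ 0.74145009, -0.67099436,  0.00428138, -0.42985045
[... 389 characters left out ...]
0.609 -0.117  0.063]
side arrow 0.46 [352. 300. 366. 314.] 151 [ 0.546 -0.159  0.022] [ 0.535 -0.17   0.005] [ 0.561 -0.141  0.027]
side puller 0.62 [345. 242. 380. 280.] 492 [ 0.644 -0.055  0.048] [ 0.632 -0.142  0.032] [ 0.723 -0.022  0.06 ]
{'fx': 371.64829954431775, 'fy': 371.64829954431775, 'cx': 327.252597960403, 'cy': 239.64843416946334, 'hand_eye': array([[ 8.22417896e-04, -9.58821864e-01, -2.84006966e-01,
         8.20260367e-02],
       [ 9.99999642e-01,  8.45250504e-04,  4.21571983e-05,
         3.29731479e-04],
       [ 1.99635787e-04, -2.84006899e-01,  9.58822216e-01,
        -1.78537179e-01],
       [ 0.00000000e+00,  0.00000000e+00,  0.00000000e+00,
         1.00000000e+00]])}
```

View pictures.

View pics/scene.png

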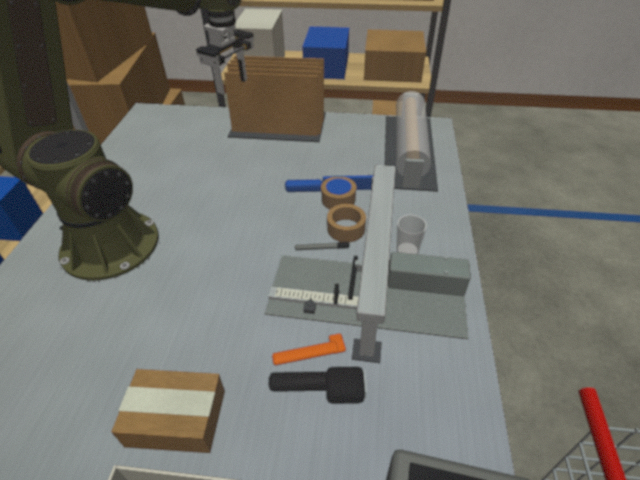

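View pics/side.png

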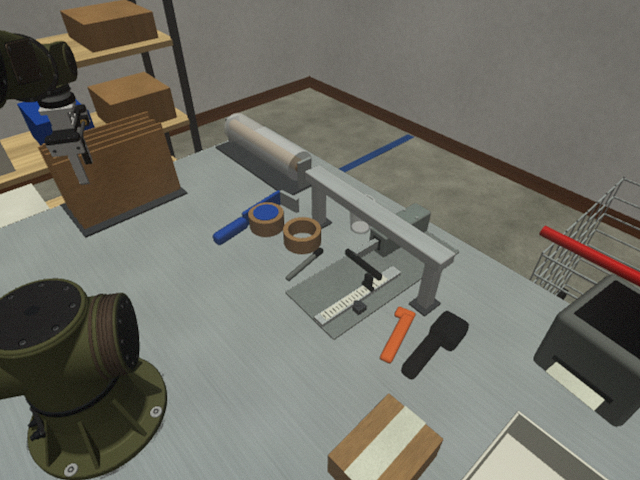

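The scene view shows the marker at (335,293), between the crossbar at (355,275) and the arrow clip at (309,308). So the marker stands inward of the arrow and I only need to draw it out. Next I'll fit the gauge pose from the depth of the light bar.

```bash
cat > fit.py <<'E'
import numpy as np,cv2
from station import ctrl
def cloud(c,d):
    k=ctrl.get_calibration(c);v,u=np.nonzero(d>0);z=d[v,u]
    P=np.c_[(u-k["cx"])/k["fx"]*z,(v-k["cy"])/k["fy"]*z,z,np.ones(len(z))]@np.linalg.inv(k["world_to_cam"]).T
    return P[:,:3]
E
python3 - <<'E'
from fit import *
for c in("scene","side"):
    P=cloud(c,np.load(f"pics/{c}d.npy"))
    sel=lambda P,lo,hi:P[(P[:,0]>lo[0])&(P[:,0]<hi[0])&(P[:,1]>lo[1])&(P[:,1]<hi[1])&(P[:,2]>lo[2])&(P[:,2]<hi[2])]
    B=sel(P,(.55,-.4,.168),(.85,.3,.185))
    print(c,"bar",cv2.minAreaRect((B[:,:2]*1000).astype(np.float32)),np.median(B[:,2]))
    H=sel(P,(.65,-.2,.068),(1.,.1,.084));print("housing",cv2.minAreaRect((H[:,:2]*1000).astype(np.float32)),np.median(H[:,2]),len(H))
    B=B-0;m=np.median(B,0);
    u,s,vt=np.linalg.svd(B[:,:2]-B[:,:2].mean(0),full_matrices=False);a=vt[0]*np.sign(vt[0][1]);yaw=np.arctan2(-a[0],a[1]);print("yaw",np.degrees(yaw))
    R=np.array([[np.cos(yaw),-np.sin(yaw)],[np.sin(yaw),np.cos(yaw)]])
    for l in("puller","marker","arrow","gauge"):
        Q=np.load(f"pics/{c}_{l}.npy")
        q=Q[:,:2]@R
        zr={"puller":(.042,.052),"marker":(.055,.066),"arrow":(.018,.03),"gauge":(.068,.084)}[l]
        k=(Q[:,2]>zr[0])&(Q[:,2]<zr[1]);print(l,k.sum(),np.round(np.percentile(q[k],[2,50,98],axis=0)*1000).tolist())
    q=B[:,:2]@R;print("bar in g",np.round(np.percentile(q,[1,50,99],axis=0)*1000).tolist())
E
```

```text
scene bar ((691.7354125976562, -49.588531494140625), (461.98388671875, 52.03040313720703), 87.67453002929688) 0.175076257513737
housing ((817.4950561523438, 0.488983154296875), (174.42147827148438, 180.2045440673828), 87.16118621826172) 0.07583391251962135 1884
yaw -2.3063485194122486
puller 217 [[639.0, -115.0], [645.0, -59.0], [659.0, 4.0]]
marker 36 [[608.0, -118.0], [613.0, -110.0], [617.0, -99.0]]
arrow 112 [[545.0, -150.0], [557.0, -138.0], [568.0, -124.0]]
gauge 1684 [[694.0, -236.0], [813.0, -29.0], [900.0, 4.0]]
bar in g [[668.0, -251.0], [693.0, -82.0], [719.0, 199.0]]
side bar ((690.5999755859375, -48.93733215332031), (459.10186767578125, 56.17257308959961), 87.78475189208984) 0.17564415198979322
housing ((818.0646362304688, -23.565658569335938), (144.91531372070312, 181.4578399658203), 79.36658477783203) 0.07661144098121908 521
yaw -2.2529304120126157
puller 252 [[637.0, -113.0], [643.0, -39.0], [713.0, 1.0]]
marker 29 [[606.0, -117.0], [609.0, -108.0], [613.0, -99.0]]
arrow 111 [[542.0, -148.0], [553.0, -136.0], [566.0, -120.0]]
gauge 673 [[677.0, -235.0], [835.0, -26.0], [898.0, 183.0]]
bar in g [[665.0, -249.0], [687.0, -66.0], [717.0, 200.0]]
```

Request:
{"api": "step_arm", "payload": {"deltas": [{"dp":[0,0,-1],"twist":0},{"dp":[0,0,-1],"twist":0},{"dp":[0,0,-1],"twist":0},{"dp":[0,0,-1],"twist":0}]}}

```text
time_s: 0.9
ee_pos: [0.232, 0.4983, 0.3672]
eef_rot: [3.141, 0.0, 2.706]
force: [-0.2, 0.0, -0.4]
grip_width: 0.0941
grip_force: 0.0
```

Request:
{"api": "step_arm", "payload": {"deltas": [{"dp":[-0.8,-0.9,0],"twist":-0.95},{"dp":[-0.8,-0.9,0],"twist":-0.95},{"dp":[-0.8,-0.9,0],"twist":-0.95},{"dp":[-0.8,-0.9,0],"twist":-0.95},{"dp":[-0.8,-0.9,0],"twist":-0.95},{"dp":[-0.8,-0.9,0],"twist":-0.92},{"dp":[-0.5,-0.9,0],"twist":0},{"dp":[-0.5,-0.9,0],"twist":0},{"dp":[-0.5,-0.9,0],"twist":0},{"dp":[-0.5,-0.9,0],"twist":0},{"dp":[-0.5,-0.9,0],"twist":0},{"dp":[-0.5,-0.9,0],"twist":0}]}}

```text
time_s: 2.1
ee_pos: [0.4705, 0.0185, 0.3656]
eef_rot: [3.142, 0.001, 3.101]
force: [-0.3, 0.9, -0.0]
grip_width: 0.0939
grip_force: 0.0
```

Request:
{"api": "step_arm", "payload": {"deltas": [{"dp":[-1,-0.6,0],"twist":0},{"dp":[-1,-0.6,0],"twist":0},{"dp":[-1,0,0],"twist":0},{"dp":[-1,0,0],"twist":0},{"dp":[-1,0,0],"twist":0},{"dp":[-1,0,0],"twist":0},{"dp":[-1,0,0],"twist":0},{"dp":[-1,0,0],"twist":0},{"dp":[-1,0,0],"twist":0},{"dp":[-1,0,0],"twist":0},{"dp":[-1,0,0],"twist":0},{"dp":[-1,0,0],"twist":0}]}}

```text
time_s: 3.3
ee_pos: [0.8063, -0.0402, 0.312]
eef_rot: [-3.141, 0.087, 3.102]
force: [-0.0, 0.1, -1.3]
grip_width: 0.0943
grip_force: 0.0
```

Request:
{"api": "step_arm", "payload": {"deltas": [{"dp":[-1,0,0],"twist":0},{"dp":[-1,0,0],"twist":0},{"dp":[-1,0,0],"twist":0},{"dp":[-1,0,0],"twist":0}]}}

```text
time_s: 3.7
ee_pos: [0.8454, -0.0407, 0.28]
eef_rot: [-3.14, 0.176, 3.102]
force: [-0.3, 0.5, -0.3]
grip_width: 0.094
grip_force: 0.0
```

Request:
{"api": "step_arm", "payload": {"deltas": [{"dp":[-0.5,0,-1],"twist":0},{"dp":[-0.5,0,-1],"twist":0},{"dp":[-0.5,0,-1],"twist":0},{"dp":[-0.5,0,-1],"twist":0}]}}

```text
time_s: 4.1
ee_pos: [0.8019, -0.0379, 0.4071]
eef_rot: [-3.139, 0.245, 3.102]
force: [0.9, -0.2, 0.7]
grip_width: 0.0937
grip_force: 0.0
```

Pushing against the reach limit tilts the tool the way I need, and the tilt stays. I'll continue to about 40 degrees.

Request:
{"api": "step_arm", "payload": {"deltas": [{"dp":[-1,0,-0.3],"twist":0},{"dp":[-1,0,-0.3],"twist":0},{"dp":[-1,0,-0.3],"twist":0},{"dp":[-1,0,-0.3],"twist":0},{"dp":[-1,0,-0.3],"twist":0},{"dp":[-1,0,-0.3],"twist":0},{"dp":[-1,0,-0.3],"twist":0},{"dp":[-1,0,-0.3],"twist":0}]}}

```text
time_s: 4.9
ee_pos: [0.8359, -0.0376, 0.4503]
eef_rot: [-3.138, 0.442, 3.103]
force: [-0.2, -0.2, -0.1]
grip_width: 0.0946
grip_force: 0.0
```

Request:
{"api": "step_arm", "payload": {"deltas": [{"dp":[-0.7,0,-1],"twist":0},{"dp":[-0.7,0,-1],"twist":0},{"dp":[-0.7,0,-1],"twist":0},{"dp":[-0.7,0,-1],"twist":0}]}}

```text
time_s: 5.3
ee_pos: [0.7706, -0.0339, 0.5703]
eef_rot: [-3.137, 0.525, 3.103]
force: [1.1, 0.5, -0.1]
grip_width: 0.094
grip_force: 0.0
```

Request:
{"api": "step_arm", "payload": {"deltas": [{"dp":[-1,0,-0.3],"twist":0},{"dp":[-1,0,-0.3],"twist":0},{"dp":[-1,0,-0.3],"twist":0},{"dp":[-1,0,-0.3],"twist":0},{"dp":[-1,0,-0.3],"twist":0},{"dp":[-1,0,-0.3],"twist":0},{"dp":[-1,0,-0.3],"twist":0}]}}

```text
time_s: 6.0
ee_pos: [0.7803, -0.0332, 0.6258]
eef_rot: [-3.136, 0.695, 3.104]
force: [0.4, -1.0, -0.1]
grip_width: 0.0941
grip_force: 0.0
```

Request:
{"api": "step_arm", "payload": {"deltas": [{"dp":[0.94,-0.04,0.52],"twist":0},{"dp":[0.94,-0.04,0.52],"twist":0},{"dp":[0.94,-0.04,0.52],"twist":0},{"dp":[0.94,-0.04,0.52],"twist":0},{"dp":[0.94,-0.04,0.52],"twist":0},{"dp":[0.94,-0.04,0.52],"twist":0},{"dp":[0.94,-0.04,0.52],"twist":0},{"dp":[0.94,-0.04,0.52],"twist":0},{"dp":[0.94,-0.04,0.52],"twist":0},{"dp":[0.94,-0.04,0.52],"twist":0}]}}

```text
time_s: 7.0
ee_pos: [0.6452, -0.0437, 0.2737]
eef_rot: [-3.136, 0.695, 3.104]
force: [1.0, -0.4, -0.6]
grip_width: 0.094
grip_force: 0.0
```

```bash
cat >> fit.py <<'E'
from scipy.spatial.transform import Rotation as Ro
YAW=np.radians(-2.28);O=np.array([.6792,-.0487,0])
RG=Ro.from_euler('z',YAW).as_matrix()
def wrist(d,o,mask=None):
    k=ctrl.get_calibration("wrist");ok=d>0
    if mask is not None: ok&=mask
    v,u=np.nonzero(ok);z=d[v,u]
    x=(u-k["cx"])/k["fx"];y=(v-k["cy"])/k["fy"];r=np.hypot(x,y);s=np.tan(r)/np.maximum(r,1e-9)
    P=np.c_[x*s*z,y*s*z,z,np.ones(len(z))]@np.array(k["hand_eye"]).T
    return P[:,:3]@Ro.from_euler('xyz',o["eef_rot"]).as_matrix().T+o["ee_pos"]
def g(P): return (P-O)@RG   # world -> gauge
E
python3 - <<'E'
from fit import *
o=ctrl.get_obs();print(o['time_s'],o['ee_pos'],o['eef_rot'],o['qpos'],g(o['ee_pos']))
p,d=ctrl.camera("wrist");cv2.imwrite("pics/w1.png",p[:,:,::-1])
for l in("puller","marker","arrow"):
    for r in ctrl.cut_out("wrist",l)[:1]:
        P=g(wrist(d,o,r["pixels"]))*1000
        print(l,r["conf"],np.round(np.array(r["rect"])*[640,480,640,480]),len(P));print(np.round(np.percentile(P,[2,25,50,75,98],axis=0)).tolist())
        np.save(f"pics/w1_{l}.npy",P)
E
```

```text
7.0 [ 0.64515355 -0.04374204  0.27366976] [-3.13587175  0.69519805  3.10442727] [-0.15300907  0.12350789  1.72179754  0.12007391  0.60726664 -1.75864314] [-0.03421673  0.00359956  0.27366976]
puller 0.67 [226.  57. 357. 137.] 3023
[[-40.0, -88.0, 32.0], [-39.0, -47.0, 44.0], [-35.0, -6.0, 47.0], [-25.0, 3.0, 55.0], [37.0, 26.0, 56.0]]
marker 0.6 [213.  24. 255.  53.] 789
[[-72.0, -99.0, 21.0], [-71.0, -89.0, 29.0], [-71.0, -82.0, 45.0], [-67.0, -75.0, 59.0], [-62.0, -68.0, 61.0]]
```

View pics/w1.png

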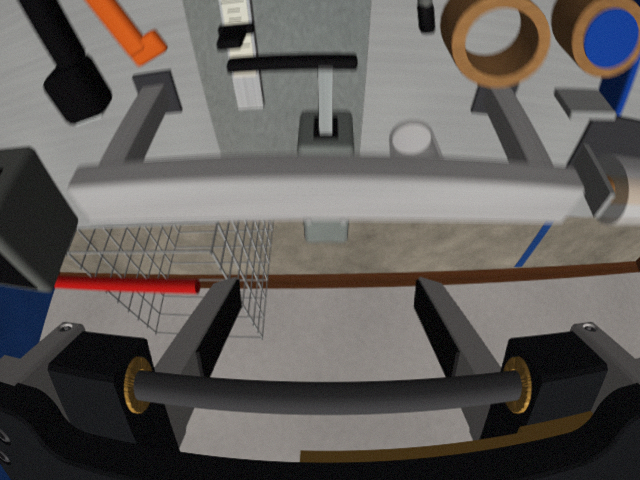

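The wrist view shows the crossbar at (290,62), the marker at (235,37), the stem at (325,100), and the light bar across rows 155–220. I'll move to the standoff.

Request:
{"api": "step_arm", "payload": {"deltas": [{"dp":[1,-0.03,0.56],"twist":0},{"dp":[1,-0.03,0.56],"twist":0},{"dp":[1,-0.03,0.56],"twist":0},{"dp":[0,0,0],"twist":0}], "gripper": 0.1}}

```text
time_s: 7.6
ee_pos: [0.5955, -0.0456, 0.1436]
eef_rot: [-3.137, 0.689, 3.104]
force: [0.7, -0.5, 0.8]
grip_width: 0.0651
grip_force: 0.0
```

```bash
cat > look.py <<'E'
from fit import *
import sys
o=ctrl.get_obs();print(o['time_s'],np.round(g(o['ee_pos'])*1000,1),o['eef_rot'],o['force'],o['grip_width'])
p,d=ctrl.camera("wrist");cv2.imwrite(f"pics/{sys.argv[1]}.png",p[:,:,::-1])
W=g(wrist(d,o))*1000
def pr(n,s): print(n,len(s),np.round(np.percentile(s,[2,50,98],axis=0),1).tolist() if len(s) else "")
x,y,z=W.T
pr("stem",W[(x>-26)&(x<25)&(abs(y)<16)&(z>48)&(z<62)])
pr("bartop",W[(x>-180)&(x<-15)&(y>-98)&(y<34)&(z>43)&(z<52)])
pr("barfront",W[(x>-180)&(x<-20)&(y>-60)&(y<-15)&(z>34)&(z<46)])
pr("markertop",W[(x>-200)&(x<-45)&(abs(y+85)<14)&(z>56)&(z<65)])
pr("markerface",W[(x>-200)&(x<-45)&(abs(y+85)<9)&(z>28)&(z<56)])
A=W[(x>-220)&(x<0)&(y>-128)&(y<-94)&(z>19)&(z<28)];pr("arrow",A);
t=A[A[:,1]>np.percentile(A[:,1],92)] if len(A) else A;pr("tip",t)
for l in("marker","arrow"):
    for r in ctrl.cut_out("wrist",l)[:1]: pr(l+" %.2f"%r["conf"]+str(np.round(np.array(r["rect"])*[640,480,640,480])),g(wrist(d,o,r["pixels"]))*1000)
E
python3 look.py w2
```

```text
7.6 [-83.7  -0.3 143.6] [-3.13748041  0.6888515   3.10374775] [ 0.71383014 -0.54831985  0.84964484] 0.06510921529082218
stem 558 [[-25.4, -5.8, 54.2], [-3.3, 0.9, 55.1], [23.7, 7.4, 56.0]]
bartop 2142 [[-71.5, -91.8, 43.2], [-37.7, -36.4, 46.7], [-29.2, 27.0, 51.1]]
barfront 717 [[-40.8, -59.1, 34.3], [-39.6, -37.1, 40.7], [-36.2, -16.2, 45.9]]
markertop 362 [[-71.7, -93.9, 56.2], [-68.7, -83.2, 59.7], [-62.1, -73.6, 61.1]]
markerface 604 [[-72.1, -93.4, 28.4], [-71.0, -84.8, 42.5], [-70.0, -76.4, 55.2]]
arrow 1122 [[-136.4, -125.5, 19.3], [-124.2, -110.8, 21.8], [-70.8, -95.2, 25.7]]
tip 90 [[-197.7, -97.8, 19.0], [-121.8, -96.2, 21.9], [-70.1, -94.3, 27.8]]
marker 0.78[196. 152. 242. 200.] 1645 [[-72.0, -99.8, 20.2], [-70.7, -82.3, 41.0], [-62.2, -67.7, 60.7]]
arrow 0.86[148.  74. 189. 124.] 1364 [[-136.2, -125.5, 7.1], [-127.5, -111.4, 21.2], [-111.4, -97.5, 24.0]]
```

Request:
{"api": "step_arm", "payload": {"deltas": [{"dp":[-0.02,0.01,0.6],"twist":0},{"dp":[-0.02,0.01,0.6],"twist":0},{"dp":[-0.02,0.01,0.6],"twist":0},{"dp":[-0.01,0,0.6],"twist":0},{"dp":[0,0,0.5],"twist":0},{"dp":[0,0,0.4],"twist":0},{"dp":[0,0,0.3],"twist":0},{"dp":[0,0,0.12],"twist":0},{"dp":[0,0,0],"twist":0},{"dp":[0,0,0],"twist":0}]}}

```text
time_s: 8.75
ee_pos: [0.6941, -0.049, 0.0344]
eef_rot: [-3.136, 0.694, 3.105]
force: [0.9, -0.2, 0.0]
grip_width: 0.0517
grip_force: 0.0
```

Request:
{"api": "step_arm", "payload": {"deltas": [{"dp":[0,0,0],"twist":0},{"dp":[0,0,0],"twist":0},{"dp":[0,0,0],"twist":0},{"dp":[0,0,0],"twist":0},{"dp":[0,0,0],"twist":0},{"dp":[0,0,0],"twist":0},{"dp":[0,0,0],"twist":0},{"dp":[0,0,0],"twist":0}], "gripper": -1, "squeeze": 30}}

```text
time_s: 9.55
ee_pos: [0.6937, -0.0487, 0.0333]
eef_rot: [-3.137, 0.693, 3.105]
force: [-0.8, 4.9, 1.5]
grip_width: 0.0136
grip_force: 30.0
```

```bash
python3 look.py w3
```

```text
9.55 [14.5  0.6 33.3] [-3.13653696  0.69311427  3.10468273] [-0.75325812  4.94641     1.49931274] 0.013615854385951113
stem 2070 [[-24.7, -15.0, 48.9], [-13.0, 0.1, 55.2], [22.1, 15.0, 61.5]]
bartop 7257 [[-71.4, -91.1, 43.2], [-38.4, -33.7, 46.7], [-30.4, 26.7, 51.4]]
barfront 2808 [[-40.8, -59.0, 34.2], [-39.6, -36.4, 40.5], [-38.2, -15.8, 45.8]]
markertop 1133 [[-71.8, -93.6, 56.2], [-69.2, -81.4, 59.5], [-62.2, -73.0, 60.8]]
markerface 2134 [[-71.9, -93.3, 28.5], [-70.9, -84.4, 43.2], [-70.0, -76.3, 55.6]]
arrow 2305 [[-135.1, -121.4, 19.2], [-121.3, -104.6, 22.6], [-70.6, -94.6, 26.5]]
tip 185 [[-146.3, -96.5, 19.0], [-118.8, -95.3, 21.4], [-70.0, -94.1, 27.7]]
marker 0.79[ 63. 164. 160. 263.] 6208 [[-71.9, -98.9, 19.7], [-70.6, -79.7, 41.0], [-61.9, -67.4, 60.4]]
arrow 0.66[  0.  26.  49. 109.] 2753 [[-135.8, -121.1, 9.9], [-123.6, -104.9, 21.7], [-110.6, -96.1, 24.5]]
```

Gripped at 13.6 mm width. Pull 70 mm, then look.

Request:
{"api": "step_arm", "payload": {"deltas": [{"dp":[0.1,0,-0.08],"twist":0},{"dp":[0.19,0,-0.16],"twist":0},{"dp":[0.19,0,-0.16],"twist":0},{"dp":[0.19,0,-0.16],"twist":0},{"dp":[0.19,0,-0.16],"twist":0},{"dp":[0.19,0,-0.16],"twist":0},{"dp":[0.19,0,-0.16],"twist":0},{"dp":[0.1,0,-0.08],"twist":0},{"dp":[0,0,0],"twist":0},{"dp":[0,0,0],"twist":0},{"dp":[0,0,0],"twist":0}]}}

```text
time_s: 10.8
ee_pos: [0.6236, -0.0457, 0.0335]
eef_rot: [-3.133, 0.682, 3.102]
force: [5.5, -9.4, -22.4]
grip_width: 0.0135
grip_force: 30.0
```

```bash
python3 look.py w4
```

```text
10.8 [-55.6   0.8  33.5] [-3.1328171   0.68161002  3.10202742] [  5.51790552  -9.44351145 -22.41893195] 0.013501848342890447
stem 478 [[-25.2, -5.7, 54.5], [-5.1, 1.1, 55.3], [23.7, 7.6, 55.7]]
bartop 7060 [[-121.1, -90.1, 43.2], [-108.0, -21.2, 46.8], [-77.0, 27.0, 51.5]]
barfront 2855 [[-110.8, -59.0, 34.2], [-109.6, -35.9, 40.4], [-74.1, -15.6, 45.8]]
markertop 873 [[-121.5, -93.6, 56.1], [-119.3, -81.7, 59.3], [-113.0, -73.0, 60.7]]
markerface 1960 [[-121.7, -93.6, 28.4], [-120.6, -84.4, 43.1], [-107.1, -76.3, 55.4]]
arrow 1758 [[-136.2, -125.0, 19.2], [-125.7, -109.4, 21.6], [-111.2, -94.6, 26.5]]
tip 141 [[-210.5, -96.7, 19.0], [-121.5, -95.5, 21.9], [-119.8, -94.0, 27.7]]
marker 0.59[ 52. 155. 115. 217.] 2360 [[-136.3, -124.7, 7.3], [-130.2, -110.9, 20.9], [-111.8, -97.1, 23.8]]
arrow 0.88[ 53. 156. 116. 217.] 2455 [[-136.3, -125.3, 6.8], [-130.0, -110.9, 20.8], [-111.1, -96.7, 23.8]]
```

View pics/w4.png

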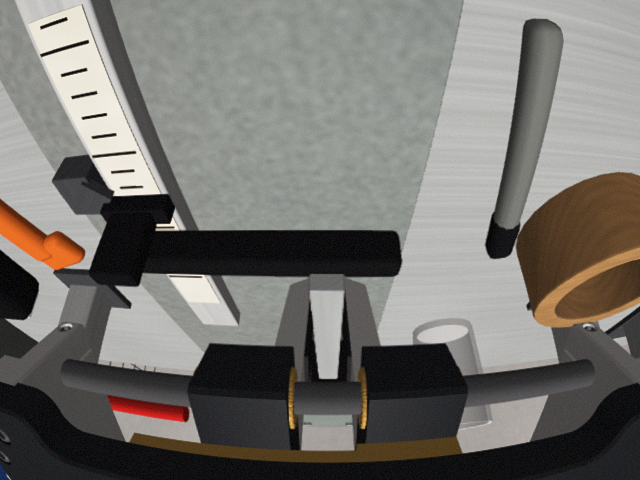

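The marker's black tab is at (140,225) and rides on the crossbar. It is still a few mm short of the arrow clip at (85,185). I'll measure the tip precisely.

```bash
cat > fine.py <<'E'
from fit import *
import sys
o=ctrl.get_obs();print(o['time_s'],np.round(g(o['ee_pos'])*1000,1),o['force'])
p,d=ctrl.camera("wrist")
W=g(wrist(d,o))*1000;x,y,z=W.T
for r in ctrl.cut_out("wrist","arrow")[:1]:
    A=g(wrist(d,o,r["pixels"]))*1000;a,b,c=A.T;print("rect",np.round(np.array(r["rect"])*[640,480,640,480]),r["conf"])
    F=A[(c>9)&(c<18)&(a<-125)];print("arrow front",len(F),np.median(F,0).round(1))
    T=A[(c>19)&(c<27)]
    for lo in range(-126,-92,3):
        t=T[(T[:,1]>lo)&(T[:,1]<=lo+3)]
        if len(t):print(lo,len(t),np.round([t[:,0].min(),np.median(t[:,0]),t[:,0].max(),np.median(t[:,2])],1))
m=W[(abs(y+85)<8)&(z>28)&(z<54)&(x<-112)&(x>-140)];print("marker front",len(m),np.median(m,0).round(1),m[:,0].std().round(2))
t=W[(abs(y+85)<9)&(z>59)&(z<63)&(x<-90)&(x>-150)];print("marker top",len(t),np.percentile(t[:,0],[1,50,99]).round(1))
m=W[(y>-60)&(y<-15)&(z>34)&(z<44)&(x<-90)&(x>-140)];print("bar front",len(m),np.median(m,0).round(1))
cv2.imwrite(f"pics/{sys.argv[1]}.png",cv2.resize(p[120:300,20:260,::-1],None,fx=3,fy=3,interpolation=cv2.INTER_CUBIC))
E
python3 fine.py f1
```

```text
10.95 [-55.6   0.8  33.5] [  4.36150376  -9.25184931 -22.79256957]
rect [ 53. 156. 114. 217.] 0.79
arrow front 572 [-135.4 -110.7   13.9]
-126 132 [-136.3 -124.4 -109.    21.1]
-123 179 [-136.6 -125.1 -109.8   21.2]
-120 163 [-136.1 -126.2 -109.8   21.2]
-117 151 [-136.9 -127.1 -109.6   21.3]
-114 160 [-136.6 -127.1 -109.6   21.8]
-111 170 [-136.5 -126.5 -113.1   22.9]
-108 187 [-136.9 -127.9 -113.5   23. ]
-105 190 [-136.1 -129.7 -116.3   22.7]
-102 139 [-131.7 -127.  -119.9   22.4]
-99 94 [-128.2 -124.7 -121.4   21.7]
-96 19 [-124.6 -123.6 -122.6   21.8]
marker front 1571 [-120.6  -84.7   41.9] 0.51
marker top 398 [-121.4 -117.8 -112.7]
bar front 2189 [-109.6  -36.4   39. ]
```

View pics/f1.png

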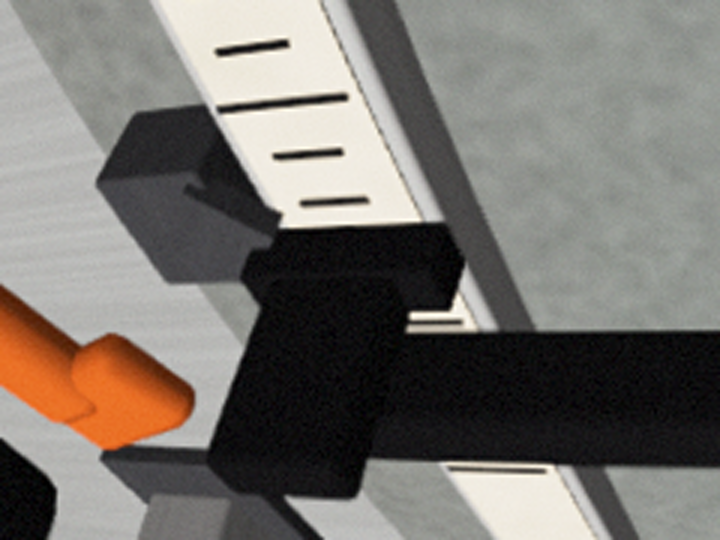

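Request:
{"api": "step_arm", "payload": {"deltas": [{"dp":[0.06,0,-0.045],"twist":0},{"dp":[0.06,0,-0.045],"twist":0},{"dp":[0,0,0],"twist":0},{"dp":[0,0,0],"twist":0}]}}

```text
time_s: 11.45
ee_pos: [0.6177, -0.0455, 0.0336]
eef_rot: [-3.131, 0.679, 3.101]
force: [6.2, -13.4, -28.0]
grip_width: 0.0141
grip_force: 29.9
```

```bash
python3 fine.py f2
python3 - <<'E'
from fit import *
# side & scene cross-check
for c in("side","scene"):
    p,d=ctrl.camera(c);W=g(cloud(c,d))*1000;x,y,z=W.T
    m=W[(abs(y+85)<12)&(z>48)&(z<64)&(x<-95)&(x>-150)];print(c,"marker",len(m),np.percentile(m[:,0],[2,50,98]).round(1))
    a=W[(y<-98)&(y>-125)&(z>12)&(z<28)&(x<-95)&(x>-150)];print(c,"arrow",len(a),np.percentile(a[:,0],[2,50,98]).round(1))
E
```

```text
11.45 [-61.6   0.8  33.6] [  6.20584245 -13.40218768 -28.03535183]
marker front 1571 [-125.9  -84.7   41.9] 0.5
marker top 386 [-126.7 -123.2 -117.3]
bar front 2149 [-115.6  -36.4   39.1]
side marker 71 [-129.7 -125.7 -109.7]
side arrow 136 [-140.  -127.8 -105.1]
scene marker 76 [-127.2 -119.8 -107.5]
scene arrow 145 [-147.5 -122.7  -99.3]
```

View pics/f2.png

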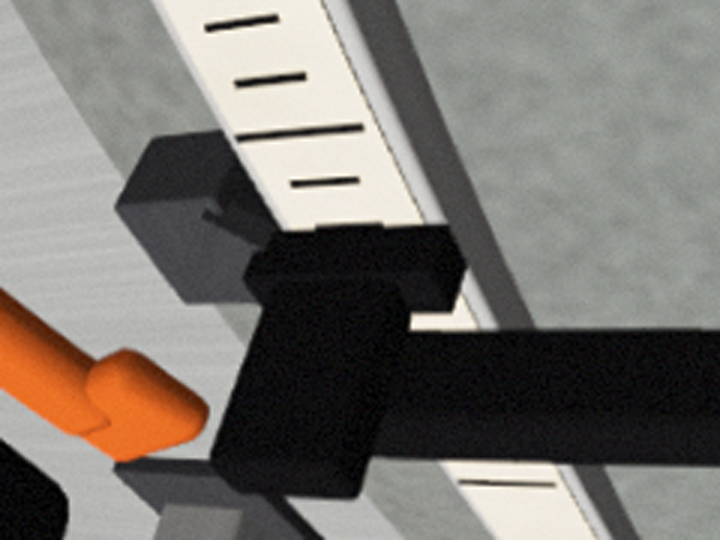

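The marker tab at (310,370) in the crop now nearly covers the tip. For a reliable tip position I'll use the unobstructed earlier picture.

```bash
python3 -c "
import cv2
p=cv2.imread('pics/w2.png');cv2.imwrite('pics/w2c.png',cv2.resize(p[60:210,140:260],None,fx=4,fy=4,interpolation=cv2.INTER_CUBIC))"
```

```text
(no output)
```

View pics/w2c.png

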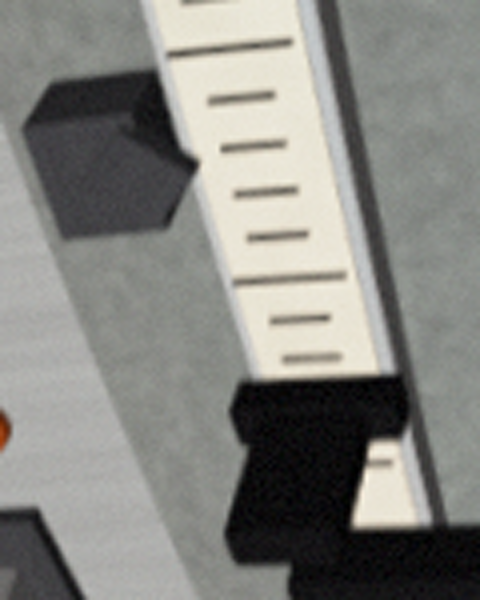

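The crop shows the arrow tip at crop (198,160), i.e. pixel (189,100). Long ticks are at crop (230,47) and (290,279).

Run:
```python
from fit import *
k=ctrl.get_calibration("wrist");H=np.array(k["hand_eye"])
def ray(u,v,h,tg,rot):
    x=(u-k["cx"])/k["fx"];y=(v-k["cy"])/k["fy"];r=np.hypot(x,y)
    d=np.array([x/r*np.sin(r),y/r*np.sin(r),np.cos(r)])
    R=Ro.from_euler('xyz',rot).as_matrix();D=RG.T@R@H[:3,:3]@d;C=np.array(tg)+RG.T@R@H[:3,3]*1000
    return np.round(C+D*(h-C[2])/D[2],1)
w2=((-83.7,-.3,143.6),(-3.13748,.68885,3.10375))
f=lambda a,b:(140+(a+.5)/4-.5,60+(b+.5)/4-.5)
print("tip",ray(*f(198,161),23,*w2))
for t in((230,47),(242,98),(254,147),(266,192),(278,236),(290,279),(300,320),(311,358)):print("tick",t,ray(*f(*t),18,*w2))
o=ctrl.get_obs();n=(g(o['ee_pos'])*1000,o['eef_rot'])
h=lambda a,b:(20+(a+.5)/3-.5,120+(b+.5)/3-.5)
for t in((242,22),(270,80),(300,132),(325,183)):print("now",t,ray(*h(*t),18,*n))
p,d=ctrl.camera("wrist");o=ctrl.get_obs()
print(o['time_s'])
for z0 in (20,24,28,32,40,50,57):
    W=g(wrist(d,o))*1000;x,y,z=W.T;m=W[(abs(y+85)<9)&(abs(z-z0)<2)&(x<-117)&(x>-150)];print(z0,len(m),np.median(m[:,0]).round(1))
```

```text
tip [-125.   -94.1   23. ]
tick (230, 47) [-144.1  -85.2   18. ]
tick (242, 98) [-133.8  -85.4   18. ]
tick (254, 147) [-123.6  -85.5   18. ]
tick (266, 192) [-113.8  -85.5   18. ]
tick (278, 236) [-103.8  -85.4   18. ]
tick (290, 279) [-93.6 -85.4  18. ]
tick (300, 320) [-83.5 -85.6  18. ]
tick (311, 358) [-73.6 -85.6  18. ]
now (242, 22) [-164.6  -85.1   18. ]
now (270, 80) [-154.4  -85.3   18. ]
now (300, 132) [-144.5  -84.9   18. ]
now (325, 183) [-134.1  -85.3   18. ]
11.7
20 870 -135.5
24 239 -125.9
28 241 -125.7
32 240 -125.9
40 268 -125.9
50 286 -125.9
57 326 -125.9
```

Run:
```python
from fit import *
k=ctrl.get_calibration("wrist");H=np.array(k["hand_eye"])
def ray(u,v,h,tg,rot):
    x=(u-k["cx"])/k["fx"];y=(v-k["cy"])/k["fy"];r=np.hypot(x,y)
    d=np.array([x/r*np.sin(r),y/r*np.sin(r),np.cos(r)])
    R=Ro.from_euler('xyz',rot).as_matrix();D=RG.T@R@H[:3,:3]@d;C=np.array(tg)+RG.T@R@H[:3,3]*1000
    return np.round(C+D*(h-C[2])/D[2],1)
o=ctrl.get_obs();n=(g(o['ee_pos'])*1000,o['eef_rot'])
p,d=ctrl.camera("wrist")
h=lambda a,b:(20+(a+.5)/3-.5,120+(b+.5)/3-.5)
W=np.full((480,640,3),np.nan);v,u=np.nonzero(d>0);W[v,u]=g(wrist(d,o))*1000
for nm,(a,b) in dict(rail=(290,100),rail2=(350,200),arrowtop=(190,150),tabface=(320,330)).items():
    U,V=map(int,np.round(h(a,b)));q=W[V-1:V+2,U-1:U+2].reshape(-1,3);z=np.nanmedian(q,0);print(nm,z.round(1),"ray same z",ray(U,V,z[2],*n))
# column profile down the marker: crop col 340
U=round(h(345,0)[0])
for V in range(round(h(0,200)[1]),round(h(0,500)[1]),3):
    print(V,W[V,U].round(1),int(p[V,U].mean()),end=" | ")
# grey side profile of tab top front edge
```

```text
rail [-150.8  -84.    18.2] ray same z [-150.7  -83.8   18.2]
rail2 [-130.4  -82.6   18.1] ray same z [-130.6  -82.6   18.1]
arrowtop [-135.7 -114.3   10.5] ray same z [-135.9 -114.2   10.5]
tabface [-126.   -82.4   38.6] ray same z [-126.   -82.4   38.6]
186 [-130.4  -83.3   17.9] 234 | 189 [-128.8  -83.9   18.2] 236 | 192 [-126.9  -84.7   18.3] 237 | 195 [-124.9  -85.6   18.2] 31 | 198 [-125.7  -84.3   20.8] 6 | 201 [-126.   -83.4   22.8] 11 | 204 [-126.3  -82.6   24.8] 20 | 207 [-126.2  -82.    26.5] 15 | 210 [-126.3  -81.4   28.2] 11 | 213 [-125.9  -81.1   29.5] 13 | 216 [-126.5  -80.1   31.6] 16 | 219 [-124.3  -81.1   31.6] 9 | 222 [-126.   -79.3   34.4] 14 | 225 [-125.8  -78.9   35.9] 12 | 228 [-125.4  -78.6   37.2] 14 | 231 [-125.7  -77.9   38.9] 19 | 234 [-125.1  -77.8   40. ] 12 | 237 [-125.9  -76.8   42. ] 16 | 240 [-125.4  -76.6   43.2] 10 | 243 [-126.4  -75.4   45.3] 12 | 246 [-126.8  -74.6   47.1] 4 | 249 [-125.9  -74.8   47.9] 10 | 252 [-125.6  -74.6   49.1] 8 | 255 [-126.9  -73.3   51.3] 15 | 258 [-124.6  -74.4   51.3] 13 | 261 [-125.   -73.6   52.9] 9 | 264 [-125.2  -73.1   54.3] 11 | 267 [-123.7  -73.7   54.8] 13 | 270 [-124.4  -72.8   56.5] 8 | 273 [-123.5  -73.    57.4] 16 | 276 [-122.6  -73.2   58.2] 5 | 279 [-122.1  -73.2   59.2] 13 | 282 [-119.5  -74.4   59.3] 20 | 285 [-118.4  -74.8   60. ] 21 |
```

Run:
```python
from fit import *
k=ctrl.get_calibration("wrist");H=np.array(k["hand_eye"])
def ray(u,v,h,tg,rot):
    x=(u-k["cx"])/k["fx"];y=(v-k["cy"])/k["fy"];r=np.hypot(x,y)
    d=np.array([x/r*np.sin(r),y/r*np.sin(r),np.cos(r)])
    R=Ro.from_euler('xyz',rot).as_matrix();D=RG.T@R@H[:3,:3]@d;C=np.array(tg)+RG.T@R@H[:3,3]*1000
    return np.round(C+D*(h-C[2])/D[2],1)
w2=((-83.7,-.3,143.6),(-3.13748,.68885,3.10375))
f=lambda a,b:(140+(a+.5)/4-.5,60+(b+.5)/4-.5)
for t in((25,130),(125,122),(62,240),(165,229),(198,161),(198,165)):print(t,ray(*f(*t),23,*w2),ray(*f(*t),21,*w2))
p=cv2.imread("pics/w2.png")[60:125,140:200];cv2.imwrite("pics/tip.png",cv2.resize(cv2.convertScaleAbs(p,alpha=1.8),None,fx=9,fy=9,interpolation=cv2.INTER_CUBIC))
```

```text
(25, 130) [-135.5 -124.2   23. ] [-134.3 -125.5   21. ]
(125, 122) [-134.5 -105.2   23. ] [-133.3 -106.2   21. ]
(62, 240) [-110.8 -125.    23. ] [-109.4 -126.2   21. ]
(165, 229) [-111.1 -104.1   23. ] [-109.6 -105.1   21. ]
(198, 161) [-125.   -94.1   23. ] [-123.7  -95.    21. ]
(198, 165) [-124.2  -94.3   23. ] [-122.8  -95.2   21. ]
```

View pics/tip.png

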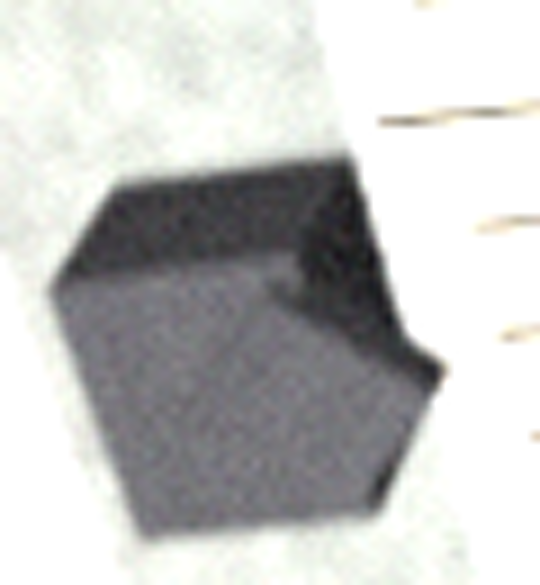

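The enlarged crop shows the tip of the clip's top face at (433,388), which works out to x ≈ -122.8. The clip is symmetric, which agrees. The marker's middle is at about -120.8, so it needs about 2 mm more. Then I'll hold.

Request:
{"api": "step_arm", "payload": {"deltas": [{"dp":[0.022,-0.004,-0.013],"twist":0},{"dp":[0.022,-0.004,-0.013],"twist":0},{"dp":[0,0,0],"twist":0},{"dp":[0,0,0],"twist":0},{"dp":[0,0,0],"twist":0},{"dp":[0,0,0],"twist":0}]}}

```text
time_s: 12.35
ee_pos: [0.6158, -0.0454, 0.0336]
eef_rot: [-3.131, 0.678, 3.101]
force: [5.8, -13.1, -28.5]
grip_width: 0.0138
grip_force: 29.9
```

```bash
python3 fine.py f3
```

```text
12.35 [-63.4   0.8  33.6] [  5.82124924 -13.12316963 -28.48844832]
rect [ 61. 166. 113. 225.] 0.62
arrow front 577 [-135.5 -110.7   14. ]
-126 131 [-136.2 -125.1 -110.5   21.1]
-123 160 [-136.3 -125.2 -110.3   21.3]
-120 141 [-136.1 -126.4 -110.5   21.2]
-117 142 [-136.4 -127.8 -111.3   21.3]
-114 136 [-136.6 -127.8 -111.    21.9]
-111 153 [-136.2 -127.3 -114.3   22.9]
-108 140 [-136.6 -131.3 -116.7   22.8]
-105 127 [-136.3 -130.8 -124.1   21.8]
-102 55 [-131.  -128.8 -127.1   21.6]
-99 1 [-127.7 -127.7 -127.7   19.6]
marker front 1542 [-127.5  -84.8   41.8] 0.52
marker top 404 [-128.2 -124.5 -118.3]
bar front 2162 [-117.4  -36.3   39.2]
```

Marker middle is at -122.5 and the arrow at -122.5, so they are level. Hold for 1.2 s, then ease home along the same line.

Request:
{"api": "step_arm", "payload": {"deltas": [{"dp":[0,0,0],"twist":0},{"dp":[0,0,0],"twist":0},{"dp":[0,0,0],"twist":0},{"dp":[0,0,0],"twist":0},{"dp":[0,0,0],"twist":0},{"dp":[0,0,0],"twist":0},{"dp":[0,0,0],"twist":0},{"dp":[0,0,0],"twist":0},{"dp":[0,0,0],"twist":0},{"dp":[0,0,0],"twist":0},{"dp":[0,0,0],"twist":0},{"dp":[0,0,0],"twist":0}]}}

```text
time_s: 13.65
ee_pos: [0.6159, -0.0454, 0.0336]
eef_rot: [-3.131, 0.678, 3.101]
force: [6.3, -12.7, -28.9]
grip_width: 0.0139
grip_force: 29.9
```

Request:
{"api": "step_arm", "payload": {"deltas": [{"dp":[-0.06,0,0.05],"twist":0},{"dp":[-0.1,0,0.08],"twist":0},{"dp":[-0.13,0,0.107],"twist":0},{"dp":[-0.13,0,0.107],"twist":0},{"dp":[-0.13,0,0.107],"twist":0},{"dp":[-0.13,0,0.107],"twist":0},{"dp":[-0.13,0,0.107],"twist":0},{"dp":[-0.13,0,0.107],"twist":0},{"dp":[-0.13,0,0.107],"twist":0},{"dp":[-0.13,0,0.107],"twist":0},{"dp":[-0.1,0,0.082],"twist":0},{"dp":[-0.06,0,0.05],"twist":0}]}}

```text
time_s: 14.85
ee_pos: [0.6867, -0.0483, 0.0335]
eef_rot: [-3.132, 0.678, 3.102]
force: [1.1, -9.8, -17.8]
grip_width: 0.0143
grip_force: 30.0
```

Request:
{"api": "step_arm", "payload": {"deltas": [{"dp":[-0.05,0,0.04],"twist":0},{"dp":[-0.04,0,0.035],"twist":0},{"dp":[-0.03,0,0.022],"twist":0},{"dp":[0,0,0],"twist":0},{"dp":[0,0,0],"twist":0}]}}

```text
time_s: 15.35
ee_pos: [0.6926, -0.0486, 0.0335]
eef_rot: [-3.132, 0.678, 3.102]
force: [2.9, -9.5, -17.5]
grip_width: 0.014
grip_force: 30.0
```

```bash
python3 look.py w5
```

```text
15.35 [13.4  0.7 33.5] [-3.13179885  0.67767956  3.10178826] [  2.88894308  -9.51444873 -17.45718508] 0.013962346682351384
stem 2067 [[-24.6, -15.0, 48.9], [-12.7, 0.3, 55.2], [22.4, 15.1, 61.4]]
bartop 7354 [[-127.7, -89.5, 43.2], [-39.4, -35.2, 46.7], [-31.4, 26.7, 51.3]]
barfront 2725 [[-41.7, -59.0, 34.3], [-40.6, -36.3, 40.5], [-39.2, -15.8, 45.8]]
markertop 1239 [[-127.8, -85.2, 56.1], [-123.3, -76.2, 59.6], [-118.3, -72.3, 61.1]]
markerface 1335 [[-128.1, -92.7, 28.4], [-127.5, -83.2, 42.5], [-126.9, -76.2, 55.4]]
arrow 1060 [[-135.8, -121.3, 19.2], [-128.1, -107.3, 22.5], [-117.7, -94.5, 26.8]]
tip 85 [[-146.9, -97.9, 19.1], [-127.6, -95.0, 21.4], [-60.8, -94.0, 27.9]]
marker 0.75[  1.  35. 112. 150.] 6360 [[-128.0, -95.1, 20.4], [-125.8, -74.3, 41.5], [-118.4, -67.1, 60.6]]
arrow 0.89[ 0. 25. 36. 96.] 1397 [[-135.9, -121.2, 8.0], [-130.4, -107.0, 21.1], [-119.1, -100.8, 24.4]]
```

Request:
{"api": "step_arm", "payload": {"deltas": [{"dp":[-0.012,0,0.01],"twist":0},{"dp":[-0.012,0,0.01],"twist":0},{"dp":[0,0,0],"twist":0},{"dp":[0,0,0],"twist":0}]}}

```text
time_s: 15.9
ee_pos: [0.6936, -0.0486, 0.0335]
eef_rot: [-3.132, 0.677, 3.102]
force: [-1.7, -10.0, -15.3]
grip_width: 0.0138
grip_force: 30.0
```

```bash
python3 look.py w6|grep -E "^[0-9]|barfront|markerface"
```

```text
15.9 [14.4  0.7 33.5] [-3.13198748  0.67730506  3.10169218] [ -1.71098664  -9.96512641 -15.29214717] 0.013818375439487036
barfront 2733 [[-40.7, -59.1, 34.3], [-39.6, -36.4, 40.5], [-38.2, -15.8, 45.8]]
markerface 1284 [[-128.1, -92.7, 28.5], [-127.5, -82.8, 42.1], [-126.9, -76.2, 55.2]]
```

Home: the crossbar face reads -39.6 as at the start, and the force has reversed at the stop. Release gently and retract along the approach line.

Request:
{"api": "step_arm", "payload": {"deltas": [{"dp":[0,0,0],"twist":0},{"dp":[0,0,0],"twist":0},{"dp":[0,0,0],"twist":0}], "squeeze": 5}}

```text
time_s: 16.35
ee_pos: [0.6948, -0.0487, 0.0353]
eef_rot: [-3.131, 0.681, 3.102]
force: [-1.3, -7.4, -7.9]
grip_width: 0.0141
grip_force: 5.0
```

Request:
{"api": "step_arm", "payload": {"deltas": [{"dp":[0,0,0],"twist":0},{"dp":[0,0,0],"twist":0},{"dp":[0,0,0],"twist":0},{"dp":[0,0,0],"twist":0},{"dp":[0,0,0],"twist":0},{"dp":[0,0,0],"twist":0}], "gripper": 0.1}}

```text
time_s: 16.95
ee_pos: [0.6961, -0.0475, 0.0371]
eef_rot: [-3.131, 0.684, 3.104]
force: [0.2, 0.6, -0.1]
grip_width: 0.0516
grip_force: 0.0
```

Request:
{"api": "step_arm", "payload": {"deltas": [{"dp":[0,0,-0.2],"twist":0},{"dp":[0,0,-0.4],"twist":0},{"dp":[0,0,-0.6],"twist":0},{"dp":[0,0,-0.7],"twist":0},{"dp":[0,0,-0.7],"twist":0},{"dp":[0,0,-0.7],"twist":0},{"dp":[0,0,-0.6],"twist":0},{"dp":[0,0,-0.2],"twist":0},{"dp":[0,0,0],"twist":0},{"dp":[0,0,0],"twist":0}]}}

```text
time_s: 17.95
ee_pos: [0.5927, -0.0419, 0.1636]
eef_rot: [-3.131, 0.684, 3.103]
force: [0.4, 0.0, -0.5]
grip_width: 0.0515
grip_force: 0.0
```

```bash
python3 look.py w7; python3 fine.py f4|grep -E "front"
```

```text
17.95 [-86.7   3.3 163.6] [-3.13142667  0.6836236   3.10338581] [ 0.38955843  0.04557312 -0.5238816 ] 0.051502034162932885
stem 546 [[-25.2, -5.6, 54.0], [-3.6, 1.1, 55.1], [23.4, 8.0, 56.2]]
bartop 1982 [[-127.9, -91.5, 43.2], [-37.8, -37.9, 46.7], [-30.2, 27.3, 51.1]]
barfront 612 [[-40.8, -59.1, 34.3], [-39.7, -36.6, 40.7], [-37.8, -15.9, 45.9]]
markertop 463 [[-128.1, -94.0, 56.3], [-124.6, -83.0, 59.7], [-118.3, -73.2, 61.3]]
markerface 517 [[-128.4, -93.5, 28.2], [-127.6, -84.8, 42.9], [-126.7, -76.6, 55.2]]
arrow 878 [[-136.6, -125.3, 19.2], [-126.4, -112.7, 21.7], [-110.3, -94.8, 26.4]]
tip 71 [[-180.2, -99.3, 19.1], [-127.7, -95.4, 22.3], [-69.2, -94.0, 27.9]]
marker 0.84[180.  81. 233. 128.] 1677 [[-128.3, -99.4, 18.9], [-127.2, -81.8, 42.4], [-118.8, -67.5, 60.9]]
arrow 0.97[154.  66. 189. 110.] 1115 [[-136.3, -125.4, 5.4], [-129.0, -113.0, 21.0], [-111.2, -101.4, 24.2]]
arrow front 190 [-135.5 -110.5   13.5]
marker front 437 [-127.6  -84.7   41.9] 0.4
bar front 0 [nan nan nan]
  return _methods._mean(a, axis=axis, dtype=dtype,
  ret = um.true_divide(
```

View pics/w7.png

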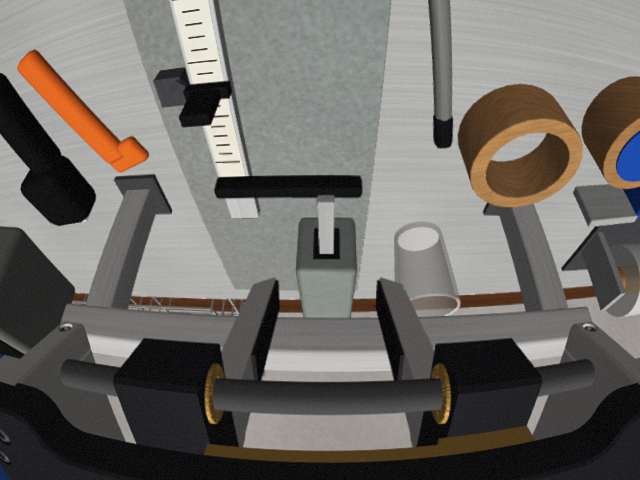

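The crossbar is home at (290,187) and the marker at (205,100) is level with the arrow clip at (172,88). The other things on the bench are untouched and the gripper is clear, so I'm handing in.

```bash
python3 -c "
from station import ctrl
print(ctrl.hand_in())"
```

```text
the job is handed in; nothing more can be done
None
```

The job is handed in: I drew the grip until the drag marker was level with the arrow tip (about 0.1 mm off by the wrist camera), held it for over 1 s, and eased it home without snap-back; the arrow clip did not move, and nothing else looked disturbed in the last wrist picture.

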